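Click the work lamp onto its swivel stand

TASK

Put the yellow work lamp on the stand on the bench: slide its socket down over the white stub until it sits fully home on the red shoulder, and turn it as needed until the red spring button pops out through the window in the socket. Push and turn gently, never with more than about ten kilograms of force on the stand, leave the lamp standing there on its own, and do not disturb the tin, the screwdriver, the tape roll and the black case.

Things in the scene. Friction and masses are not known exactly. Their poses are not given: they have to be found in the camera images.
- lamp: Loose upright work lamp, 165 mm tall, 0.25-0.4 kg; origin at the centre of its open underside, z up its axis. Bottom: yellow socket tube, bore 34.6 mm, outside 41 mm, 60 mm deep; mouth flared inside to 45 mm over the lowest 9 mm (52 mm outside). From 60 to 120 mm up a white lantern, 62 mm wide, black rims. At the start its +x (window side) is within 30 degrees of the world's +x.
- window (a point): Centre of the window through the lamp's socket wall (wall 3.2 mm), 11 mm wide, 13 mm high, on the lamp's +x side, 22 mm above its underside, 19 mm from its axis. A yellow dash on the lantern's top rim marks the same side.
- grip (a point): Centre of the square black grip on top of the lamp, to be held from above: 28 x 28 mm, sides square to the lamp's x and y, from 120 to 165 mm above the lamp's underside; this point is at 146 mm, on the axis.
- stand: Fixed foot of the stand: dark steel plate 110 x 110 x 18 mm; origin at the centre of its underside, z up, a white dash at its +x side. Upright over its centre a soft-faced red shoulder disc, 60 mm wide, and on it a white nylon stub, 32 mm thick, 55 mm long, its top 11 mm tapering to 20 mm. The disc's height was clamped (150 N) with its top anywhere from 30 to 42 mm above the bench.
- dash (a point): White dash on the plate's +x side (45 mm from its centre, on its top face). The stub can swivel stiffly (2 Nm) and was left with the button facing anywhere within 40 degrees (0.7 rad) either side of this dash. No pose tells the button's direction or the disc's height: see them, or feel for them by pushing the lamp down gently and turning it.
- button (a joint): Press of the red spring button, m: 0 out, 0.0075 limit. 9 mm round nose 22 mm above the disc, standing 6.5 mm out of the stub's side. Spring 2 N + 0.5 N/mm. The flared mouth presses it in (about 10 N downward push); in the bore it is pressed 2.5-6.5 mm; it jumps out (0) when the lamp is down and the window faces it within about 5 degrees, and locks the lamp.
- tin: Blue tin, 66 mm in diameter, 100 mm high, standing; origin at the centre of its underside. Leave alone.
- driver: Screwdriver with a red handle, 200 mm long, lying along its x axis. Leave alone.
- tape: Blue tape roll, 90 mm outside, 60 mm hole, 24 mm high, lying flat; origin at the centre of its underside. Leave alone.
- case: Black tool case, 240 x 170 x 75 mm; origin at the centre of its underside. Leave alone.
Not all that is in view belongs to the job. Leave any blue, green or pink look-alike of the lamp alone.

How it is judged (in metres and radians):
On the way, in this order (a step that is already met when the one before it is completed fails the run):
1. the lamp is lifted off the bench, the button still out (height (world z) of lamp above 0.03 m and value of joint button below 0.001 m), for 0.1 s.
2. the lamp's socket is on the stub, pressing the button in (horizontal distance between lamp and stand below 0.006 m and z of lamp in the frame of stand below 0.06 m and value of joint button above 0.0018 m), for 0.05 s.
At the end, for the whole second after the job is handed in: The lamp stands still on its own on the stand: its axis within 4 mm of the foot's centre, upright within 0.07 rad, its underside 26 to 48 mm above the bench (resting on the shoulder disc), and the button out through the window (pressed less than 1.5 mm) (z of lamp in the frame of stand between 0.026 and 0.048 m and horizontal distance between lamp and stand below 0.004 m and angle between lamp's own z axis and vertical below 0.07 rad and value of joint button below 0.0015 m and linear speed of lamp below 0.02 m/s); the robot touches nothing.
It fails at once if the lamp or the robot presses on the stand with more than 100 N (contact force between any of lamp, the arm, the fingers and stand above 100 N).
It fails at once if the tin is moved by more than 30 mm (distance of tin from where it was at the start of the episode above 0.03 m).
It fails at once if the driver is moved by more than 30 mm (distance of driver from where it was at the start of the episode above 0.03 m).
It fails at once if the tape is moved by more than 30 mm (distance of tape from where it was at the start of the episode above 0.03 m).
It fails at once if the case is moved by more than 30 mm (distance of case from where it was at the start of the episode above 0.03 m).
It also fails if it takes over 64 s, if anything falls off the work surface, if the arm or the gripper's body presses on something with over 40 N, if the wrist force passes 120 N, or if a joint passes its speed limit or range.

ROBOT

A 7-joint arm with a two-finger parallel gripper is mounted at the origin on the work surface. World frame = base frame: x ahead of the robot, y to its left, z up, the work surface at z = 0. Lengths are in m, angles in degrees, forces in N, time in s.
With the tool pointing down it reaches from about 0.4 to 0.75 m from the base axis. Payload 19.5 kg.
Tool frame: the origin (TCP) lies at the very end of the fingers, on their centre line; the grasp point (between the pads) lies 19 mm behind it; x points along the fingers, z is the direction in which the jaws open and shut, and the axes are right-handed (so a half turn about x gives the same grasp; the last joint's range is limited). The gripper opens to 85 mm and grips with 20 to 120 N. Pads are 22 mm wide; open, the fingers measure 114 mm over their backs; the gripper's body (76 mm by 85 mm) begins 54 mm behind the grasp point. The pads swing forward as they close: fully open they stand 13 mm farther back than shut.
Start: joints at [-71.373, 40.479, -1.581, 85.061, 1.261, 54.483, -4.326], TCP at [0.206, 0.537, 0.231] pointing down, gripper open.
Joint ranges: [-155.06, 155.06], [-18.47, 123.98], [-90, 86.84], [0, 140.48], [-83.41, 263.41], [0, 116], [-161.91, 161.91]. Speed limits (degrees/s): [108.29, 108.29, 147.25, 147.25, 172.46, 172.46, 172.46].

INTERFACE

Orientations are given as a 3x3 rotation matrix whose columns are the frame's x, y, z axes.
In Python, from cell import * gives the robot as it stands.
- The arm moves only by the shell command python3 -m handwheel 'ROWS' [FORCE]. ROWS is a JSON object of lists of equal length, an entry for each row: "linear": the shift along the tool's x, y, z in m, a list of three; "turn": the turn, a rotation vector about the tool's x, y, z in degrees, a list of three; "hand": the closure in counts, from 0 (fully open) to 255 (shut). In form: {"linear": [[x, y, z], ...], "turn": [[wx, wy, wz], ...], "hand": [hand, ...]}. A call has 1 to 8 rows; each row is the pose to reach, as a shift and turn from the pose commanded when the call began, along the tool's axes at that moment; what a row does not reach only later rows make up. A row lasts 1/10 s, in which the tool goes at most 50 mm and 8.59 degrees, less where a joint would pass 70% of its speed; a pose out of reach is approached as far as the arm can. A call with a gripper value outside its range is refused whole. The fingers move at their own pace and stop on an object; FORCE is the grip in N (left out, the last holds). Time passes only in rows, so rows that repeat a pose let the fingers close. It gives the time, the measured TCP pose, the force and the opening at its end, in the units of the state.
- sense(): the state, without advancing time (a new reading comes with each control period).
- get_image(name): name is "side" or "top" or "wrist"; returns a dict with "pixels" (384x512x3 uint8, blue, green, red), "z_map" (384x512 float32, m along the optical axis (not along the pixel's ray), 0 where there is no reading), "fx", "fy", "cx", "cy" (pixels), "position" and "attitude" of the camera in the world; the wrist camera has in their place "hand_eye" (4x4, takes a point from camera to tool coordinates, whose origin is the TCP and whose axes are the tool frame's). Camera axes: x right, y up, looking along -z (the intrinsics and any distortion apply to the point x, -y, -z); pixel columns grow to the right and rows downward; lengths in m; the calibration is good to about 2 mm. A picture is of the moment at which its call begins: read the wrist's pose just before it.
- sign_off(): hands the job in, once; it reports no verdict.
The state is a dict: "t": time; "joint_positions": joint angles; "joint_vel": joint speeds; "effort": joint torques, N m; "ee_pos": TCP position; "eef_rot": TCP orientation; "force": force on the tool from outside, world axes, zero at the start; "wrist_torque": the same for the moment, N m; "opening": opening from 0.0 (shut) to 1.0 (fully open).
Only numpy, scipy, OpenCV 4.12 (cv2) and the standard library are available. Lean on these libraries where they do the work, as an engineer would, in place of code of your own. Each camera call takes 0.05 s, during which the arm holds its last target.

## Working session

There is one attempt and no reset: what is moved stays moved. The work goes in short steps, Python scripts to look and compute and a shell command to move; the robot and the scene stay as the last step left them, time stands still between calls to the robot, and variables do not carry over. Pictures are saved under pics/ and viewed, and the job is handed in when it is done.

```bash
ls; mkdir -p pics; cat > h.py <<'E'
from cell import *
import numpy as np, cv2
def snap(n,f):
    s=sense(); im=get_image(n); np.savez('pics/'+f+'.npz',ee=np.array(s['ee_pos']),R=np.array(s['eef_rot']),**{k:np.array(v) for k,v in im.items()})
    cv2.imwrite('pics/'+f+'.png',np.array(im['pixels'])); return s,im
E
python3 - <<'E'
from h import *
for n in ['side','top','wrist']:
    s,im=snap(n,n+'0'); print(n,{k:np.round(np.array(v),4).tolist() for k,v in im.items() if k not in('pixels','z_map')})
print(s)
E
```

```text
pics
side {'fx': 487.3642, 'fy': 487.3642, 'cx': 253.6052, 'cy': 190.6948, 'position': [-0.0409, -0.5599, 0.9335], 'attitude': [[0.6891, 0.4885, -0.5352], [-0.7245, 0.4528, -0.5196], [-0.0115, 0.7459, 0.666]]}
top {'fx': 459.4939, 'fy': 459.4939, 'cx': 258.8242, 'cy': 195.0587, 'position': [0.4601, 0.0692, 1.2354], 'attitude': [[-0.0256, 0.9917, -0.1259], [-0.9995, -0.0231, 0.0217], [0.0186, 0.1264, 0.9918]]}
wrist {'fx': 301.7469, 'fy': 301.7469, 'cx': 258.8749, 'cy': 195.1139, 'hand_eye': [[-0.0001, 0.2691, -0.9631, -0.1417], [0.0004, 0.9631, 0.2691, 0.0686], [1.0, -0.0004, -0.0002, -0.0005], [0.0, 0.0, 0.0, 1.0]]}
{'t': 0.1, 'joint_positions': array([-71.37269292,  40.5105903 ,  -1.5822991 ,  85.08019007,
         1.26186068,  54.48209495,  -4.3243143 ]), 'joint_vel': array([-0.06659851,  0.00164992, -0.12239959, -0.08226852,  0.04331968,
        0.04689279, -0.11079087]), 'effort': array([ 1.38689807e-03, -8.84318662e+01,  1.23622689e+00, -2.36461687e+01,
        1.69649720e-02,  4.99615868e-03, -3.12690656e-05]), 'ee_pos': array([0.20614077, 0.53653733, 0.2308782 ]), 'eef_rot': array([[-3.02135131e-04, -9.33490765e-01,  3.58601310e-01],
       [-9.20483927e-04,  3.58601434e-01,  9.33490313e-01],
       [-9.99999531e-01, -4.80465244e-05, -9.67609337e-04]]), 'force': array([ 0.2315757 , -0.78122513,  0.9516201 ]), 'wrist_torque': array([ 0.00294433, -0.00416444, -0.06782661]), 'opening': 1.0024560288193165}
```

View pics/side0.png

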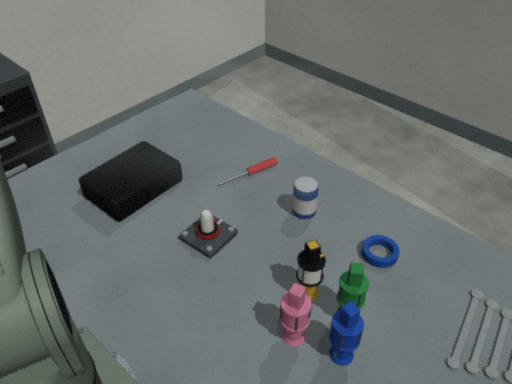

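View pics/top0.png

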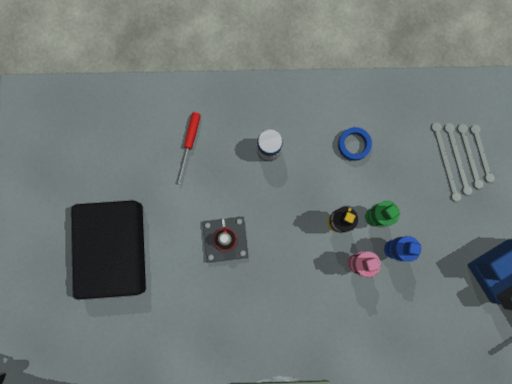

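View pics/wrist0.png

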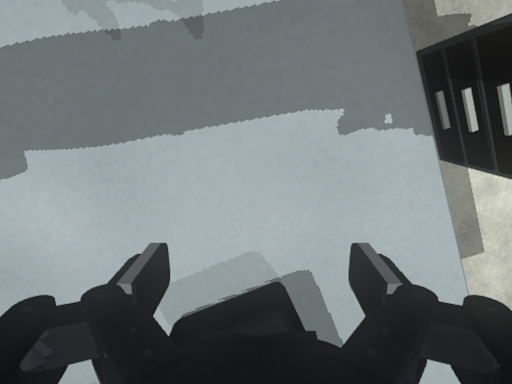

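```bash
python3 - <<'E'
import cv2,numpy as np
t=cv2.imread('pics/top0.png');s=cv2.imread('pics/side0.png')
z=lambda i,y,x,h,w:cv2.resize(i[y:y+h,x:x+w],(380,380),interpolation=cv2.INTER_CUBIC)
cv2.imwrite('pics/c0.png',np.hstack([z(t,195,320,50,50),z(s,230,280,75,75)]))
cv2.imwrite('pics/c1.png',np.hstack([z(t,210,195,60,60),z(s,200,175,65,65)]))
E
```

```text
(no output)
```

View pics/c0.png

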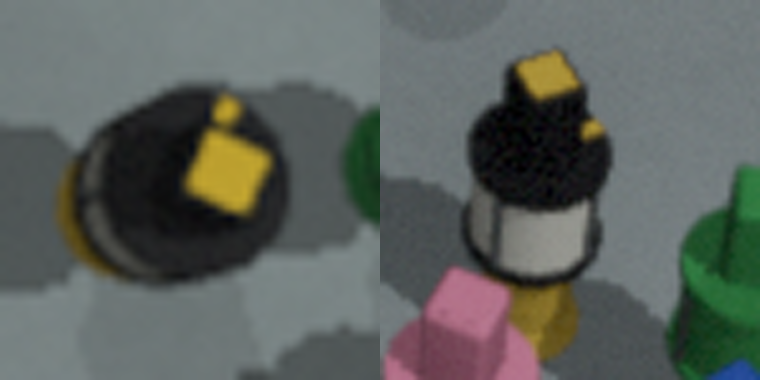

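View pics/c1.png

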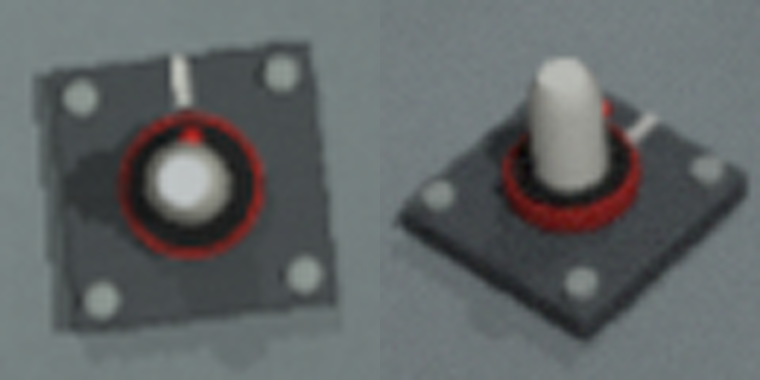

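```bash
cat >> h.py <<'E'
def ray(d,u,v):
    R=np.array(d['attitude']);c=np.array([(u-d['cx'])/d['fx'],-(v-d['cy'])/d['fy'],-1.]);return np.array(d['position']),R@c
def onz(d,u,v,z):
    p,r=ray(d,u,v);return p+r*(z-p[2])/r[2]
def tri(a,b):
    A=[];y=[]
    for p,r in (a,b):
        r=r/np.linalg.norm(r);M=np.eye(3)-np.outer(r,r);A.append(M);y.append(M@p)
    return np.linalg.lstsq(np.vstack(A),np.hstack(y),rcond=None)[0]
def blobs(im,m,box,mn=2):
    k=np.zeros_like(m,np.uint8);x0,y0,x1,y1=box;k[y0:y1,x0:x1]=m[y0:y1,x0:x1]
    n,l,s,c=cv2.connectedComponentsWithStats(k);return [(s[i,4],c[i],l==i) for i in range(1,n) if s[i,4]>=mn]
E
python3 - <<'E'
from h import *
T=np.load('pics/top0.npz');S=np.load('pics/side0.npz')
def ch(d):
    p=d['pixels'].astype(int);return p[...,0],p[...,1],p[...,2]
for nm,d,box in (('top',T,(320,195,370,245)),('side',S,(280,230,335,305))):
    b,g,r=ch(d);m=((r>120)&(g>80)&(b<90)).astype(np.uint8)
    for a,c,k in blobs(d,m,box):
        z=np.median(d['z_map'][k]);
        P=[onz(d,c[0],c[1],h).round(4) for h in (.165,.12)]
        p,rr=ray(d,*c); print(nm,'yellow',a,c.round(1),P,'depthpt',(p+rr*z).round(4), cv2.minAreaRect(np.argwhere(k)[:,::-1].astype(np.float32)))
for nm,d,box in (('top',T,(195,210,255,270)),('side',S,(175,200,240,260))):
    b,g,r=ch(d);m=((r>90)&(g<60)&(b<60)&(r>1.8*g)).astype(np.uint8)
    for a,c,k in blobs(d,m,box):
        z=np.median(d['z_map'][k]);p,rr=ray(d,*c);q=np.argwhere(k);print(nm,'red',a,c.round(1),(p+rr*z).round(4),q.min(0),q.max(0), cv2.minEnclosingCircle(q[:,::-1].astype(np.float32)), onz(d,c[0],c[1],.036).round(4))
    m=((r>125)&(g>120)&(b>110)).astype(np.uint8)
    for a,c,k in blobs(d,m,box,5):
        z=np.median(d['z_map'][k]);p,rr=ray(d,*c);print(nm,'white',a,c.round(1),(p+rr*z).round(4),onz(d,c[0],c[1],.018).round(4))
    zz=d['z_map']
# points from depth near stand
for nm,d,box in (('top',T,(195,210,255,270)),('side',S,(175,200,240,260))):
    v,u=np.mgrid[box[1]:box[3],box[0]:box[2]];P=[]
    for a,b_ in zip(u.ravel(),v.ravel()):
        p,rr=ray(d,a,b_);P.append(p+rr*d['z_map'][b_,a])
    P=np.array(P);h,e=np.histogram(P[:,2],np.arange(-.004,.104,.004));print(nm,[(round(x,3),int(n)) for x,n in zip(e,h)])
    for lo,hi in((.012,.024),(.026,.046),(.07,.1)):
        Q=P[(P[:,2]>lo)&(P[:,2]<hi)];print(lo,len(Q),np.median(Q,0).round(4),Q.min(0).round(3),Q.max(0).round(3))
E
```

```text
top yellow 8 [349.1 209.1] [array([ 0.5578, -0.1654,  0.165 ]), array([ 0.562 , -0.1753,  0.12  ])] depthpt [ 0.5619 -0.1752  0.1204] ((349.0, 209.0), (2.0, 2.0), 90.0)
top yellow 74 [349.5 217.1] [array([ 0.5391, -0.1654,  0.165 ]), array([ 0.5424, -0.1752,  0.12  ])] depthpt [ 0.5392 -0.1656  0.1641] ((349.5172424316406, 217.2069091796875), (8.541985511779785, 8.541985511779785), 21.801406860351562)
side yellow 68 [312.5 244.4] [array([ 0.5381, -0.168 ,  0.165 ]), array([ 0.572 , -0.1451,  0.12  ])] depthpt [ 0.5378 -0.1682  0.1654] ((312.6000061035156, 244.30001831054688), (7.273237705230713, 9.803059577941895), 71.56504821777344)
side yellow 9 [321.4 254.9] [array([ 0.5278, -0.1995,  0.165 ]), array([ 0.5611, -0.1784,  0.12  ])] depthpt [ 0.5607 -0.1787  0.1206] ((321.5, 255.0), (2.0, 3.0), 90.0)
side yellow 2 [304.5 286.5] [array([ 0.4417, -0.2247,  0.165 ]), array([ 0.47  , -0.2051,  0.12  ])] depthpt [ 0.4438 -0.2233  0.1617] ((304.5, 286.5), (1.4142135381698608, 0.0), -135.0)
side yellow 57 [310.1 292.2] [array([ 0.4385, -0.2411,  0.165 ]), array([ 0.4666, -0.2224,  0.12  ])]
[... 2496 characters left out ...]
0.02), 120), (np.float64(0.024), 35), (np.float64(0.028), 89), (np.float64(0.032), 107), (np.float64(0.036), 18), (np.float64(0.04), 14), (np.float64(0.044), 14), (np.float64(0.048), 9), (np.float64(0.052), 16), (np.float64(0.056), 17), (np.float64(0.06), 14), (np.float64(0.064), 16), (np.float64(0.068), 14), (np.float64(0.072), 18), (np.float64(0.076), 21), (np.float64(0.08), 26), (np.float64(0.084), 32), (np.float64(0.088), 16), (np.float64(0.092), 0), (np.float64(0.096), 0)]
0.012 925 [0.4788 0.1118 0.0176] [0.439 0.072 0.012] [0.557 0.187 0.024]
0.026 250 [0.4893 0.1209 0.0325] [0.463 0.087 0.026] [0.546 0.164 0.045]
0.07 124 [0.4946 0.1253 0.0822] [0.482 0.115 0.07 ] [0.514 0.142 0.09 ]
```

```bash
cat >> h.py <<'E'
from scipy.spatial.transform import Rotation as Ro
def to(p,yawz=None):
    s=sense();R=np.array(s['eef_rot']);d=R.T@(np.array(p)-s['ee_pos'])
    t=None
    if yawz is not None:
        a=np.radians(yawz);z=np.array([np.cos(a),np.sin(a),0]);x=np.array([0,0,-1.]);Rt=np.c_[x,np.cross(z,x),z]
        t=Ro.from_matrix(R.T@Rt).as_rotvec(degrees=True).round(2)
    print('t',s['t'],'ee',np.round(s['ee_pos'],4),'yawz',np.degrees(np.arctan2(R[1,2],R[0,2])).round(2),'F',np.round(s['force'],1),'lin',d.round(4),'turn',t)
E
python3 - <<'E'
from h import *
to([.5,.135,.20],69)
E
```

```text
t 0.15 ee [0.2061 0.5366 0.2309] yawz 68.99 F [ 0.5  0.3 -0.3] lin [ 0.0312 -0.4183 -0.2694] turn [-0.01 -0.05  0.  ]
```

```bash
python3 -m handwheel '{"linear":[[0.004,-0.042,-0.027],[0.008,-0.084,-0.054],[0.012,-0.126,-0.081],[0.016,-0.168,-0.108],[0.020,-0.210,-0.135],[0.024,-0.252,-0.162],[0.028,-0.294,-0.189],[0.030,-0.336,-0.216]],"turn":[[0,0,0],[0,0,0],[0,0,0],[0,0,0],[0,0,0],[0,0,0],[0,0,0],[0,0,0]],"hand":[0,0,0,0,0,0,0,0]}' 40
python3 -c "
from h import *
to([.5,.135,.20],69)"
```

```text
t: 0.95
ee_pos: [0.4428, 0.2132, 0.201]
eef_rot: [[-0.0, -0.934, 0.358], [-0.0, 0.358, 0.934], [-1.0, 0.0, -0.0]]
force: [1.3, 1.5, -1.3]
opening: 1.0
t 0.95 ee [0.4428 0.2132 0.201 ] yawz 68.99 F [ 1.3  1.5 -1.3] lin [ 0.001  -0.0814 -0.0525] turn [-0.01 -0.02 -0.02]
```

```bash
python3 -m handwheel '{"linear":[[0,-0.04,-0.026],[0.001,-0.081,-0.052],[0.001,-0.081,-0.052],[0.001,-0.081,-0.052],[0.001,-0.081,-0.052]],"turn":[[0,0,0],[0,0,0],[0,0,0],[0,0,0],[0,0,0]],"hand":[0,0,0,0,0]}'
python3 -c "
from h import *
to([.5,.135,.20],69)
snap('wrist','w1');print(sense()['ee_pos'])"
```

```text
t: 1.45
ee_pos: [0.4985, 0.1383, 0.2003]
eef_rot: [[-0.0, -0.934, 0.358], [0.0, 0.358, 0.934], [-1.0, 0.001, 0.0]]
force: [-0.4, 0.4, 0.2]
opening: 0.996
t 1.45 ee [0.4985 0.1383 0.2003] yawz 69.05 F [-0.4  0.4  0.2] lin [ 0.0003 -0.0026 -0.0026] turn [ 0.05  0.01 -0.03]
[0.49845504 0.13854245 0.20031749]
```

View pics/w1.png

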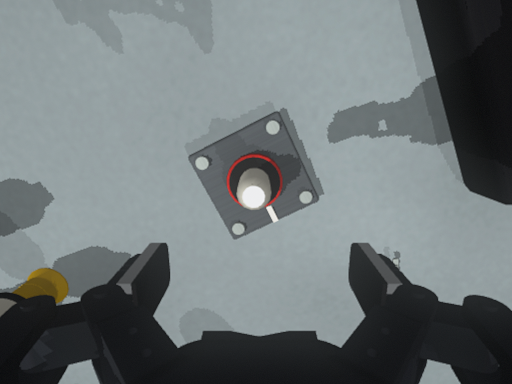

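```bash
cat >> h.py <<'E'
def wcam(f):
    z=np.load('pics/'+f+'.npz');d={k:z[k] for k in z.files};H=d['hand_eye'];d['attitude']=d['R']@H[:3,:3];d['position']=d['ee']+d['R']@H[:3,3];return d
def stand(f,box):
    d=wcam(f);p=d['pixels'].astype(int);b,g,r=p[...,0],p[...,1],p[...,2]
    print('cam',d['position'].round(4))
    for nm,m in (('red',(r>90)&(r>1.8*g)&(r>1.8*b)),('white',(r>140)&(g>140)&(b>130)&(abs(r-b)<25))):
        for a,c,k in blobs(d,m.astype(np.uint8),box,4):
            q=np.argwhere(k)[:,::-1].astype(np.float32);z=np.median(d['z_map'][k]);pp,rr=ray(d,*c)
            e=cv2.fitEllipse(cv2.convexHull(q)) if a>60 else None
            print(nm,a,c.round(1),'depth',(pp+rr*z).round(4),'bb',q.min(0),q.max(0),'ell',e, [onz(d,*(e[0] if e else c),h).round(4).tolist() for h in (.018,.033,.055)])
E
python3 - <<'E'
from h import *
stand('w1',(180,105,325,242))
to([.61,.11,.19],69)
E
```

```text
cam [0.4343 0.1623 0.342 ]
red 415 [253.7 174.2] depth [0.4919 0.1345 0.0319] bb [227. 154.] [282. 206.] ell ((254.15725708007812, 180.996826171875), (54.897552490234375, 55.8586311340332), 95.77339172363281) [[0.5018, 0.131, 0.018], [0.4987, 0.1324, 0.033], [0.4941, 0.1346, 0.055]]Traceback (most recent call last):
  File "<stdin>", line 2, in <module>
  File "h.py", line 34, in stand
    e=cv2.fitEllipse(cv2.convexHull(q)) if a>60 else None
      ~~~~~~~~~~~~~~^^^^^^^^^^^^^^^^^^^
cv2.error: OpenCV(4.12.0) /io/opencv/modules/imgproc/src/shapedescr.cpp:361: error: (-201:Incorrect size of input array) There should be at least 5 points to fit the ellipse in function 'fitEllipseNoDirect'
```

```bash
sed -i 's/if a>60 else/if a>150 else/; s/convexHull(q)) if/convexHull(q)) if nm=="red" and/; s/fitEllipse(cv2.convexHull(q)) if nm=="red" and/fitEllipse(cv2.convexHull(q)) if nm=="red" and/' h.py; python3 - <<'E'
from h import *
stand('w1',(180,105,325,242))
to([.61,.11,.19],69)
E
```

```text
cam [0.4343 0.1623 0.342 ]
red 415 [253.7 174.2] depth [0.4919 0.1345 0.0319] bb [227. 154.] [282. 206.] ell ((254.15725708007812, 180.996826171875), (54.897552490234375, 55.8586311340332), 95.77339172363281) [[0.5018, 0.131, 0.018], [0.4987, 0.1324, 0.033], [0.4941, 0.1346, 0.055]]
white 8174 [248.8 179.2] depth [ 0.5022  0.1238 -0.0041] bb [180. 105.] [324. 241.] ell None [[0.4978, 0.1263, 0.018], [0.4949, 0.1279, 0.033], [0.4906, 0.1304, 0.055]]
white 140 [272.2 127.1] depth [0.4543 0.1695 0.0221] bb [266. 121.] [278. 133.] ell None [[0.4546, 0.1696, 0.018], [0.4536, 0.1692, 0.033], [0.4523, 0.1687, 0.055]]
white 134 [201.3 162.9] depth [0.4623 0.0858 0.0221] bb [195. 157.] [207. 169.] ell None [[0.4626, 0.0848, 0.018], [0.4613, 0.0884, 0.033], [0.4594, 0.0936, 0.055]]
white 660 [250.5 194.7] depth [0.4982 0.1301 0.0856] bb [237. 178.] [265. 209.] ell None [[0.515, 0.1216, 0.018], [0.5113, 0.1235, 0.033], [0.5058, 0.1262, 0.055]]
white 115 [305.4 197. ] depth [0.538  0.1776 0.0221] bb [300. 192.] [311. 202.] ell None [[0.5393, 0.1778, 0.018], [0.5345, 0.1771, 0.033], [0.5273, 0.176, 0.055]]
white 108 [237.7 228.8] depth [0.5462 0.0938 0.0221] bb [232. 224.] [243. 234.] ell None [[0.5476, 0.0929, 0.018], [0.5424, 0.0962, 0.033], [0.5347, 0.1009, 0.055]]
t 1.5 ee [0.4985 0.1385 0.2003] yawz 69.08 F [-0.6  0.3 -0.3] lin [ 0.0103 -0.1144  0.0132] turn [ 0.08  0.   -0.02]
```

```bash
python3 -m handwheel '{"linear":[[0.004,-0.045,0.005],[0.008,-0.09,0.01],[0.01,-0.114,0.013],[0.01,-0.114,0.013],[0.01,-0.114,0.013],[0.01,-0.114,0.013]],"turn":[[0,0,0],[0,0,0],[0,0,0],[0,0,0],[0,0,0],[0,0,0]],"hand":[0,0,0,0,0,0]}'
python3 -c "
from h import *
s,im=snap('wrist','w2');print(s['ee_pos'])
cv2.imwrite('pics/w2c.png',cv2.resize(im['pixels'][0:150,170:370],(800,600),interpolation=cv2.INTER_CUBIC))
stand('w2',(170,0,370,160))"
```

```text
t: 2.1
ee_pos: [0.6093, 0.1098, 0.1906]
eef_rot: [[-0.0, -0.934, 0.357], [0.0, 0.357, 0.934], [-1.0, 0.0, 0.0]]
force: [-0.6, 0.1, 0.2]
opening: 0.993
[0.60929417 0.10982455 0.19058167]
cam [0.5451 0.1338 0.3323]
red 660 [239.1  65.4] depth [0.5005 0.1312 0.0302] bb [208.  30.] [271.  98.] ell ((239.39666748046875, 63.80101013183594), (63.80238342285156, 69.38591766357422), 172.35946655273438) [[0.4975, 0.1319, 0.018], [0.4998, 0.132, 0.033], [0.5031, 0.1321, 0.055]]
red 83 [244.   82.8] depth [0.5189 0.1302 0.0573] bb [239.  78.] [249.  87.] ell None [[0.5151, 0.1297, 0.018], [0.5166, 0.1298, 0.033], [0.5187, 0.1301, 0.055]]
white 95 [259.8   2.9] depth [0.4574 0.1682 0.0222] bb [253.   0.] [267.   7.] ell None [[0.4562, 0.1687, 0.018], [0.4604, 0.167, 0.033], [0.4667, 0.1646, 0.055]]
white 15359 [292.5  94. ] depth [ 0.5418  0.1732 -0.0036] bb [170.   0.] [369. 159.] ell None [[0.542, 0.1707, 0.018], [0.5421, 0.1689, 0.033], [0.5423, 0.1663, 0.055]]
white 64 [181.8   9.8] depth [ 0.4293  0.0974 -0.0006] bb [177.   5.] [186.  16.] ell None [[0.4358, 0.0995, 0.018], [0.441, 0.1011, 0
[... 153 characters left out ...]
3, 0.0874, 0.033], [0.4712, 0.0908, 0.055]]
white 967 [231.8  55.6] depth [0.5005 0.1291 0.0863] bb [216.  37.] [248.  78.] ell None [[0.4882, 0.1278, 0.018], [0.4909, 0.1281, 0.033], [0.4949, 0.1285, 0.055]]
white 169 [298.3  87. ] depth [0.5379 0.1775 0.0221] bb [292.  80.] [305.  94.] ell None [[0.5378, 0.1781, 0.018], [0.5382, 0.176, 0.033], [0.5387, 0.1729, 0.055]]
white 140 [260.4 108.8] depth [0.5438 0.1359 0.0191] bb [254.  99.] [267. 119.] ell None [[0.5438, 0.1359, 0.018], [0.5439, 0.1358, 0.033], [0.544, 0.1357, 0.055]]
white 155 [221.8 126.4] depth [0.5459 0.0937 0.0222] bb [215. 120.] [228. 133.] ell None [[0.5459, 0.0932, 0.018], [0.5459, 0.0951, 0.033], [0.5458, 0.098, 0.055]]
```

View pics/w2c.png

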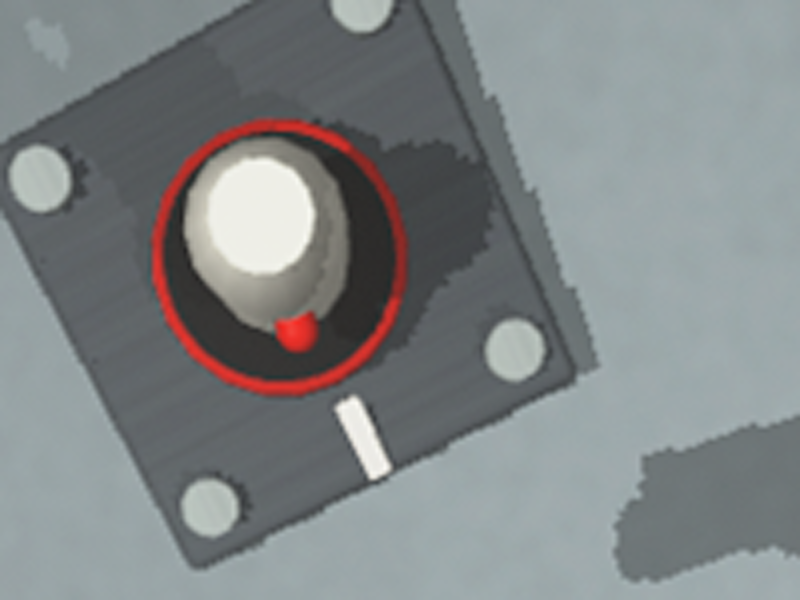

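```bash
python3 - <<'E'
from h import *
d=wcam('w2');print(onz(d,235,53.75,.088)); to([.54,-.167,.235],66.5)
E
```

```text
[0.50054505 0.13183556 0.088     ]
t 2.15 ee [0.6094 0.1097 0.1907] yawz 69.07 F [-0.2 -0.   0.7] lin [-0.0443 -0.034  -0.2832] turn [ 2.57  0.01 -0.  ]
```

Stub top centre agrees: (0.5005, 0.1318).

```bash
python3 -m handwheel '{"linear":[[-0.015,-0.005,-0.044],[-0.03,-0.01,-0.088],[-0.04,-0.015,-0.132],[-0.044,-0.020,-0.176],[-0.044,-0.027,-0.220],[-0.044,-0.034,-0.264],[-0.044,-0.034,-0.283],[-0.044,-0.034,-0.283]],"turn":[[0,0,0],[0,0,0],[1,0,0],[2,0,0],[2.6,0,0],[2.6,0,0],[2.6,0,0],[2.6,0,0]],"hand":[0,0,0,0,0,0,0,0]}'
python3 -m handwheel '{"linear":[[0,0,0],[0,0,0],[0,0,0]],"turn":[[0,0,0],[0,0,0],[0,0,0]],"hand":[0,0,0]}'
python3 -c "
from h import *
s,im=snap('wrist','w3');to([.54,-.167,.235],66.5)"
```

```text
t: 2.95
ee_pos: [0.5391, -0.1701, 0.2348]
eef_rot: [[-0.0, -0.915, 0.404], [-0.001, 0.404, 0.915], [-1.0, -0.0, -0.001]]
force: [0.9, 0.9, -0.5]
opening: 0.998
t: 3.25
ee_pos: [0.5406, -0.1664, 0.2344]
eef_rot: [[0.0, -0.917, 0.399], [0.0, 0.399, 0.917], [-1.0, -0.0, 0.0]]
force: [0.4, -1.4, -0.6]
opening: 0.997
t 3.3 ee [ 0.5405 -0.1667  0.2344] yawz 66.46 F [-0.7  0.1 -0.2] lin [-0.0006  0.0004 -0.0005] turn [-0.04  0.   -0.  ]
```

View pics/w3.png

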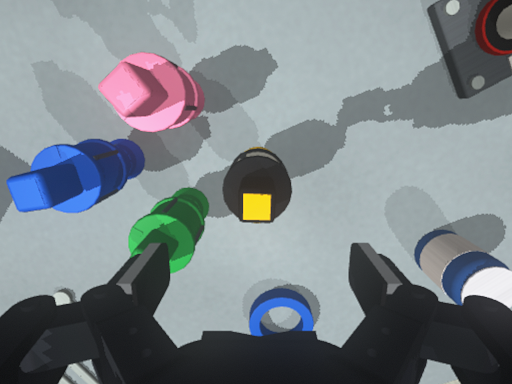

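```bash
python3 - <<'E'
from h import *
d=wcam('w3');p=d['pixels'].astype(int);b,g,r=p[...,0],p[...,1],p[...,2]
for nm,m,h in (('Y',(r>150)&(g>100)&(b<80),.165),):
    for a,c,k in blobs(d,m.astype(np.uint8),(215,140,300,240),6):
        q=np.argwhere(k)[:,::-1].astype(np.float32);box=cv2.boxPoints(cv2.minAreaRect(q))
        W=np.array([onz(d,*x,h) for x in box]);e=np.diff(np.r_[W,W[:1]],axis=0)
        z=np.median(d['z_map'][k]);pp,rr=ray(d,*c);print(nm,a,c,'c',onz(d,*c,h).round(4),(pp+rr*z).round(4),'edges',np.linalg.norm(e,axis=1).round(4),'ang',np.degrees(np.arctan2(e[:,1],e[:,0])).round(1))
m=(g>1.5*r)&(g>1.5*b)
ys,xs=np.nonzero(m[180:280,120:215]);ys+=180;xs+=120
P=np.array([ (lambda pr:pr[0]+pr[1]*d['z_map'][y,x])(ray(d,x,y)) for x,y in zip(xs,ys)])
Q=P[P[:,2]>.155];print('green top',Q.mean(0),Q.min(0),Q.max(0));print('tool',((Q-d['ee'])@d['R'])[:,1:].min(0),((Q-d['ee'])@d['R'])[:,1:].max(0))
E
```

```text
Y 733 [256.3260573  206.36834925] c [ 0.5388 -0.1682  0.165 ] [ 0.5389 -0.1683  0.1646] edges [0.0196 0.02   0.0201 0.02  ] ang [  66.5  -22.9 -113.5  155.7]
green top [ 0.52696053 -0.24831114  0.19392572] [ 0.4775222  -0.27513035  0.15502493] [ 0.53834249 -0.13960013  0.37615245]
tool [-0.04101253 -0.1007239 ] [ 0.06854867 -0.00055235]
```

```bash
python3 -m handwheel '{"linear":[[0,0,0],[0,0,0],[0.02,0,-0.001],[0.05,0.001,-0.0015]],"turn":[[0,0,0],[0,0,0],[0,0,0],[0,0,0]],"hand":[100,100,100,100]}'
python3 -c "
from h import *
s,im=snap('wrist','w4');to([.5388,-.1679,.128],66.6)"
```

```text
t: 3.7
ee_pos: [0.5395, -0.1687, 0.1848]
eef_rot: [[0.003, -0.916, 0.401], [-0.001, 0.401, 0.916], [-1.0, -0.003, 0.0]]
force: [1.2, -0.2, -1.5]
opening: 0.608
t 3.75 ee [ 0.5373 -0.1682  0.1797] yawz 66.4 F [-1.3 -0.6 -7.6] lin [ 0.0517 -0.0015  0.001 ] turn [-0.2  -0.04 -0.24]
```

View pics/w4.png

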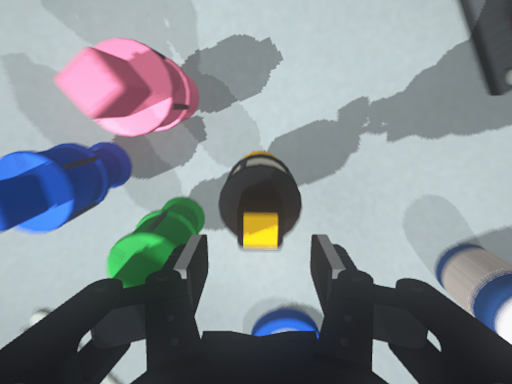

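```bash
python3 -m handwheel '{"linear":[[0.025,-0.001,0.0005],[0.045,-0.001,0.0005],[0.052,-0.001,0.0005],[0.052,-0.001,0.0005]],"turn":[[0,0,0],[0,0,0],[0,0,0],[0,0,0]],"hand":[100,100,100,100]}'
python3 -c "
from h import *
to([.5388,-.1679,.128],66.6)"
```

```text
t: 4.15
ee_pos: [0.5398, -0.1685, 0.1323]
eef_rot: [[-0.001, -0.916, 0.401], [0.0, 0.401, 0.916], [-1.0, 0.001, -0.0]]
force: [-0.2, -0.2, 0.6]
opening: 0.608
t 4.15 ee [ 0.5398 -0.1685  0.1323] yawz 66.39 F [-0.2 -0.2  0.6] lin [0.0043 0.0012 0.0001] turn [-0.21 -0.01 -0.05]
```

```bash
python3 -m handwheel '{"linear":[[0.004,0.001,0],[0.004,0.001,0],[0.004,0.001,0],[0.004,0.001,0],[0.004,0.001,0],[0.004,0.001,0],[0.004,0.001,0]],"turn":[[0,0,0],[0,0,0],[0,0,0],[0,0,0],[0,0,0],[0,0,0],[0,0,0]],"hand":[100,100,255,255,255,255,255]}' 70
python3 -c "
from h import *
s,im=snap('side','s2');to([.5388,-.1679,.128],66.6);print(s['opening'])
cv2.imwrite('pics/s2c.png',cv2.resize(im['pixels'][150:350,200:430],(690,600),interpolation=cv2.INTER_CUBIC))"
```

```text
t: 4.85
ee_pos: [0.5392, -0.1683, 0.129]
eef_rot: [[0.001, -0.916, 0.401], [-0.0, 0.401, 0.916], [-1.0, -0.001, -0.0]]
force: [-0.9, -0.1, 6.5]
opening: 0.318
t 4.9 ee [ 0.5392 -0.1683  0.129 ] yawz 66.38 F [-0.9  0.1  6.4] lin [0.001  0.0006 0.0002] turn [-0.22 -0.    0.06]
0.3175437729926297
```

View pics/s2c.png

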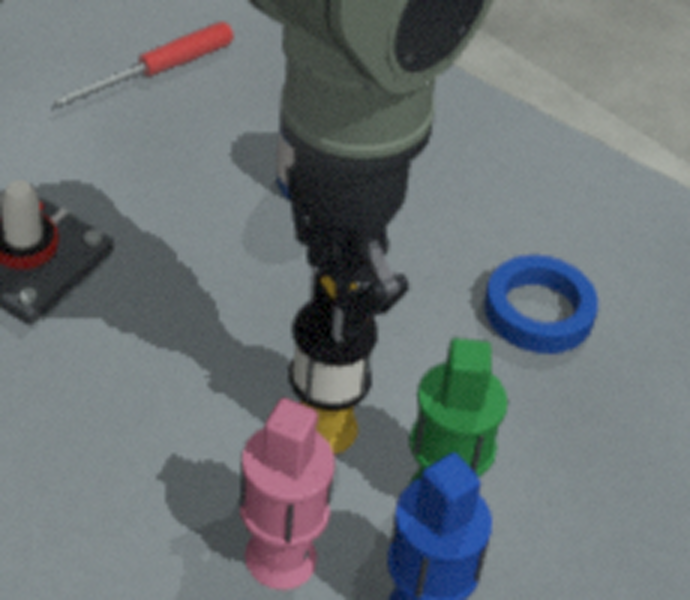

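```bash
python3 -m handwheel '{"linear":[[-0.03,0,0],[-0.07,0,0],[-0.1,0,0],[-0.12,0,0],[-0.125,0,0],[-0.125,0,0]],"turn":[[0,0,0],[0,0,0],[0,0,0],[0,0,0],[0,0,0],[0,0,0]],"hand":[255,255,255,255,255,255]}'
python3 -c "
from h import *
s,im=snap('wrist','w5');to([.5003,.1319,.25],84.7);print(s['opening'])"
```

```text
t: 5.5
ee_pos: [0.5389, -0.1682, 0.2533]
eef_rot: [[0.0, -0.916, 0.401], [-0.0, 0.401, 0.916], [-1.0, -0.0, -0.0]]
force: [-0.1, 0.4, -3.2]
opening: 0.318
t 5.55 ee [ 0.5387 -0.1681  0.2525] yawz 66.38 F [-0.8  0.2 -3.7] lin [0.0026 0.1554 0.2595] turn [-1.832e+01 -1.000e-02 -6.000e-02]
0.31840720570607506
```

View pics/w5.png

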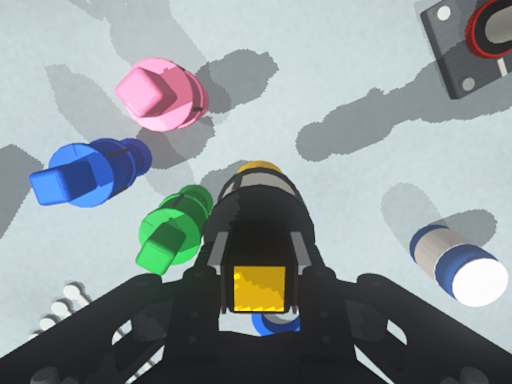

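```bash
cat >> h.py <<'E'
def cap(f,zc):
    d=wcam(f);p=d['pixels'].astype(int);b,g,r=p[...,0],p[...,1],p[...,2];m=((r>140)&(g>95)&(b<90)).astype(np.uint8)
    for a,c,k in blobs(d,m,(200,240,310,330),100):
        q=np.argwhere(k)[:,::-1].astype(np.float32);bx=cv2.minAreaRect(q);z=np.median(d['z_map'][k]);pp,rr=ray(d,*bx[0])
        for P in (onz(d,*bx[0],zc),pp+rr*z): print('cap',a,bx,P.round(4),'tool',(d['R'].T@(P-d['ee'])).round(4))
E
python3 -c "
from h import *
cap('w5',.2525+.036)"
```

```text
cap 2219 ((258.6619567871094, 288.5644836425781), (50.19363021850586, 44.15407180786133), 1.1691392660140991) [ 0.5388 -0.1688  0.2885] tool [-0.0352 -0.0002 -0.0006]
cap 2219 ((258.6619567871094, 288.5644836425781), (50.19363021850586, 44.15407180786133), 1.1691392660140991) [ 0.5387 -0.1687  0.2887] tool [-0.0354 -0.     -0.0006]
```

```bash
python3 -m handwheel '{"linear":[[0.001,0.02,0.035],[0.001,0.04,0.067],[0.001,0.06,0.1],[0.001,0.08,0.134],[0.001,0.1,0.167],[0.001,0.12,0.2],[0.001,0.14,0.234],[0.001,0.155,0.2595]],"turn":[[-4,0,0],[-8,0,0],[-12,0,0],[-16,0,0],[-18.3,0,0],[-18.3,0,0],[-18.3,0,0],[-18.3,0,0]],"hand":[255,255,255,255,255,255,255,255]}'
python3 -m handwheel '{"linear":[[0,0,0],[0,0,0],[0,0,0]],"turn":[[0,0,0],[0,0,0],[0,0,0]],"hand":[255,255,255]}'
python3 -c "
from h import *
snap('side','s3');snap('top','t3');s,im=snap('wrist','w6');to([.5003,.1319,.25],84.7)
cap('w6',s['ee_pos'][2]+.036)
a=cv2.resize(cv2.imread('pics/s3.png')[130:270,130:270],(400,400));b=cv2.resize(cv2.imread('pics/t3.png')[190:290,175:275],(400,400));cv2.imwrite('pics/c3.png',np.hstack([a,b]))"
```

```text
t: 6.35
ee_pos: [0.4999, 0.134, 0.2511]
eef_rot: [[-0.002, -0.996, 0.091], [0.0, 0.091, 0.996], [-1.0, 0.002, -0.0]]
force: [0.4, 0.1, -2.4]
opening: 0.32
t: 6.65
ee_pos: [0.5009, 0.1307, 0.2516]
eef_rot: [[-0.001, -0.996, 0.094], [-0.001, 0.094, 0.996], [-1.0, 0.001, -0.001]]
force: [-0.3, 0.2, -2.9]
opening: 0.322
t 6.8 ee [0.501  0.1308 0.2521] yawz 84.61 F [-0.2 -0.6 -3.2] lin [0.0021 0.0008 0.001 ] turn [-0.09 -0.03 -0.02]
cap 2202 ((259.0, 287.9999694824219), (49.99999237060547, 43.99999237060547), -0.0) [0.5003 0.1305 0.288 ] tool [-0.036   0.0008 -0.0003]
cap 2202 ((259.0, 287.9999694824219), (49.99999237060547, 43.99999237060547), -0.0) [0.5007 0.1304 0.2874] tool [-0.0354  0.0004 -0.0003]
```

View pics/c3.png

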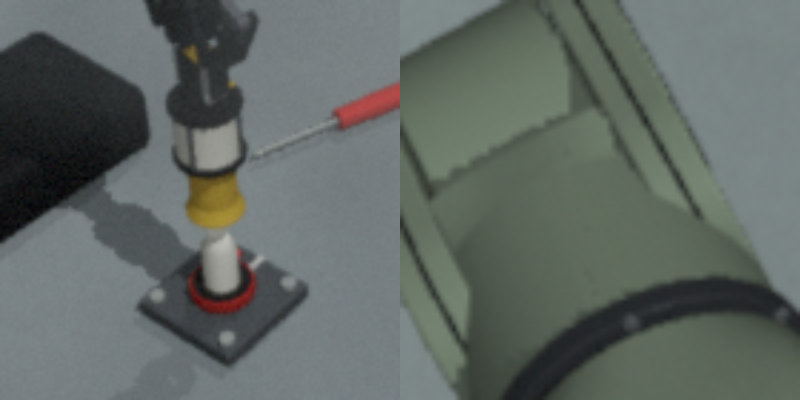

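View pics/w6.png

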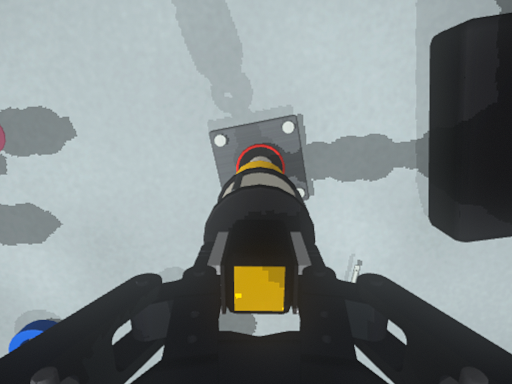

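```bash
python3 -m handwheel '{"linear":[[0.01,0,0.001],[0.02,0,0.001],[0.03,0,0.001],[0.034,0,0.001],[0.034,0,0.001],[0.034,0,0.001]],"turn":[[0,0,0],[0,0,0],[0,0,0],[0,0,0],[0,0,0],[0,0,0]],"hand":[255,255,255,255,255,255]}'
python3 -c "
from h import *
snap('side','s4');s,im=snap('wrist','w7');to([.5003,.1319,.25],84.7)
a=cv2.resize(cv2.imread('pics/s4.png')[150:270,140:260],(400,400));b=cv2.resize(im['pixels'][80:230,180:330],(400,400));cv2.imwrite('pics/c4.png',np.hstack([a,b]))"
```

```text
t: 7.4
ee_pos: [0.5011, 0.1327, 0.2184]
eef_rot: [[0.0, -0.996, 0.093], [-0.0, 0.093, 0.996], [-1.0, -0.0, -0.0]]
force: [-0.3, -0.1, -2.9]
opening: 0.315
t 7.5 ee [0.5012 0.1328 0.2186] yawz 84.68 F [-0.6 -0.2 -2.5] lin [-0.0314  0.0008 -0.0009] turn [-0.02  0.01  0.03]
```

View pics/c4.png

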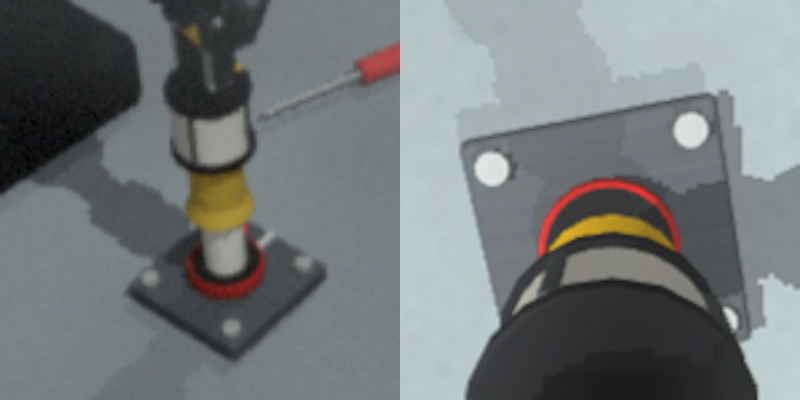

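```bash
python3 -m handwheel '{"linear":[[0.003,0,0],[0.006,0,0],[0.009,0,0],[0.012,0,0],[0.015,0,0],[0.015,0,0]],"turn":[[0,0,0],[0,0,0],[0,0,0],[0,0,0],[0,0,0],[0,0,0]],"hand":[255,255,255,255,255,255]}'
python3 -c "
from h import *
to([.5003,.1319,.17],84.7)"
```

```text
t: 8.1
ee_pos: [0.5009, 0.1327, 0.2029]
eef_rot: [[-0.001, -0.996, 0.093], [-0.0, 0.093, 0.996], [-1.0, 0.001, -0.0]]
force: [-0.3, -0.6, -3.3]
opening: 0.32
t 8.1 ee [0.5009 0.1327 0.2029] yawz 84.69 F [-0.3 -0.6 -3.3] lin [ 0.0329  0.0005 -0.0008] turn [-0.01 -0.02 -0.03]
```

```bash
python3 -m handwheel '{"linear":[[0.002,0,0],[0.004,0,0],[0.006,0,0],[0.008,0,0],[0.01,0,0],[0.01,0,0]],"turn":[[0,0,0],[0,0,0],[0,0,0],[0,0,0],[0,0,0],[0,0,0]],"hand":[255,255,255,255,255,255]}'
python3 -c "
from h import *
to([.5003,.1319,.17],84.7)"
```

```text
t: 8.7
ee_pos: [0.5009, 0.1327, 0.1931]
eef_rot: [[-0.0, -0.996, 0.093], [-0.0, 0.093, 0.996], [-1.0, 0.0, -0.0]]
force: [-0.7, -0.1, -3.0]
opening: 0.317
t 8.7 ee [0.5009 0.1327 0.1931] yawz 84.69 F [-0.7 -0.1 -3. ] lin [ 0.0231  0.0005 -0.0008] turn [-0.01 -0.01 -0.02]
```

```bash
python3 -m handwheel '{"linear":[[0.002,0,0],[0.004,0,0],[0.006,0,0],[0.008,0,0],[0.008,0,0]],"turn":[[0,0,0],[0,0,0],[0,0,0],[0,0,0],[0,0,0]],"hand":[255,255,255,255,255]}'
python3 -c "
from h import *
to([.5003,.1319,.17],84.7)"
```

```text
t: 9.2
ee_pos: [0.5009, 0.1327, 0.185]
eef_rot: [[-0.0, -0.996, 0.093], [-0.0, 0.093, 0.996], [-1.0, 0.0, -0.0]]
force: [0.3, 0.1, -3.1]
opening: 0.317
t 9.2 ee [0.5009 0.1327 0.185 ] yawz 84.69 F [ 0.3  0.1 -3.1] lin [ 0.015   0.0005 -0.0008] turn [-0.01 -0.01 -0.02]
```

```bash
python3 -m handwheel '{"linear":[[0.002,0,0],[0.004,0,0],[0.006,0,0],[0.006,0,0]],"turn":[[0,0,0],[0,0,0],[0,0,0],[0,0,0]],"hand":[255,255,255,255]}'
python3 -c "
from h import *
to([.5003,.1319,.17],84.7)"
```

```text
t: 9.6
ee_pos: [0.5011, 0.1327, 0.1792]
eef_rot: [[0.0, -0.996, 0.093], [-0.0, 0.093, 0.996], [-1.0, -0.0, -0.0]]
force: [1.3, 1.0, -3.8]
opening: 0.321
t 9.6 ee [0.5011 0.1327 0.1792] yawz 84.68 F [ 1.3  1.  -3.8] lin [ 0.0092  0.0008 -0.0008] turn [-0.02 -0.01  0.01]
```

```bash
python3 -m handwheel '{"linear":[[0.001,0,0],[0.002,0,0],[0.003,0,0],[0.004,0,0],[0.005,0,0],[0.005,0,0]],"turn":[[0,0,0],[0,0,0],[0,0,0],[0,0,0],[0,0,0],[0,0,0]],"hand":[255,255,255,255,255,255]}'
python3 -c "
from h import *
to([.5003,.1319,.17],84.7)"
```

```text
t: 10.2
ee_pos: [0.501, 0.1327, 0.174]
eef_rot: [[-0.0, -0.996, 0.093], [-0.0, 0.093, 0.996], [-1.0, 0.0, -0.0]]
force: [3.1, -1.0, -5.0]
opening: 0.32
t 10.2 ee [0.501  0.1327 0.174 ] yawz 84.68 F [ 3.1 -1.  -5. ] lin [ 0.004   0.0006 -0.0008] turn [-0.02 -0.01 -0.02]
```

```bash
python3 -m handwheel '{"linear":[[0.001,0,0],[0.002,0,0],[0.003,0,0],[0.004,0,0],[0.004,0,0]],"turn":[[0,0,0],[0,0,0],[0,0,0],[0,0,0],[0,0,0]],"hand":[255,255,255,255,255]}'
python3 -c "
from h import *
to([.5003,.1319,.17],84.7)"
```

```text
t: 10.7
ee_pos: [0.501, 0.1327, 0.1701]
eef_rot: [[-0.0, -0.996, 0.093], [-0.0, 0.093, 0.996], [-1.0, 0.0, -0.0]]
force: [1.9, -0.6, -4.6]
opening: 0.317
t 10.7 ee [0.501  0.1327 0.1701] yawz 84.68 F [ 1.9 -0.6 -4.6] lin [ 0.0001  0.0006 -0.0009] turn [-0.02 -0.01 -0.02]
```

```bash
python3 -m handwheel '{"linear":[[0.001,0,0],[0.002,0,0],[0.003,0,0],[0.004,0,0],[0.004,0,0]],"turn":[[0,0,0],[0,0,0],[0,0,0],[0,0,0],[0,0,0]],"hand":[255,255,255,255,255]}'
python3 -c "
from h import *
to([.5003,.1319,.17],84.7);s,im=snap('side','s5');cv2.imwrite('pics/c5.png',cv2.resize(im['pixels'][150:270,140:260],(600,600)))"
```

```text
t: 11.2
ee_pos: [0.5009, 0.1327, 0.166]
eef_rot: [[-0.001, -0.996, 0.093], [-0.0, 0.093, 0.996], [-1.0, 0.0, -0.0]]
force: [3.6, 0.6, -6.1]
opening: 0.32
t 11.2 ee [0.5009 0.1327 0.166 ] yawz 84.68 F [ 3.6  0.6 -6.1] lin [-0.004   0.0005 -0.0009] turn [-0.02 -0.01 -0.03]
```

View pics/c5.png

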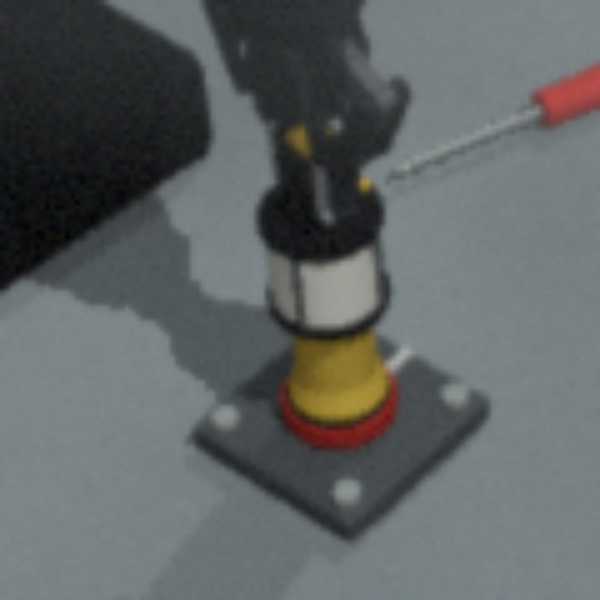

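```bash
python3 -m handwheel '{"linear":[[0.001,0,0],[0.002,0,0],[0.003,0,0],[0.003,0,0]],"turn":[[0,0,0],[0,0,0],[0,0,0],[0,0,0]],"hand":[255,255,255,255]}'
python3 -c "
from h import *
to([.5003,.1319,.17],84.7)"
```

```text
t: 11.65
ee_pos: [0.5007, 0.1327, 0.1631]
eef_rot: [[-0.001, -0.996, 0.093], [-0.0, 0.093, 0.996], [-1.0, 0.001, -0.0]]
force: [-0.2, -0.1, -2.2]
opening: 0.318
t 11.65 ee [0.5007 0.1327 0.1631] yawz 84.69 F [-0.2 -0.1 -2.2] lin [-0.0069  0.0003 -0.0009] turn [-0.01 -0.02 -0.05]
```

```bash
python3 -m handwheel '{"linear":[[0.0005,0,0],[0.001,0,0],[0.0015,0,0],[0.0015,0,0]],"turn":[[0,0,0],[0,0,0],[0,0,0],[0,0,0]],"hand":[255,255,255,255]}'
python3 -m handwheel '{"linear":[[0.0005,0,0],[0.001,0,0],[0.001,0,0]],"turn":[[0,0,0],[0,0,0],[0,0,0]],"hand":[255,255,255]}'
```

```text
t: 12.05
ee_pos: [0.501, 0.1327, 0.1618]
eef_rot: [[-0.0, -0.996, 0.093], [-0.0, 0.093, 0.996], [-1.0, 0.0, -0.0]]
force: [0.7, -0.3, -2.4]
opening: 0.319
t: 12.35
ee_pos: [0.5013, 0.1328, 0.1616]
eef_rot: [[0.001, -0.996, 0.093], [0.0, 0.093, 0.996], [-1.0, -0.001, 0.0]]
force: [-1.8, -1.0, 13.4]
opening: 0.317
```

```bash
python3 -c "
from h import *
s=sense();print(s['wrist_torque'],s['force'])"
python3 -m handwheel '{"linear":[[0,0,0],[0,0,0],[0,0,0],[0,0,0]],"turn":[[-2,0,0],[-4,0,0],[-6,0,0],[-6,0,0]],"hand":[255,255,255,255]}'
python3 -c "
from h import *
s=sense();print(s['wrist_torque'],s['force']);to([.5,.13,.16],84.7)"
python3 -m handwheel '{"linear":[[0,0,0],[0,0,0],[0,0,0],[0,0,0],[0,0,0]],"turn":[[3,0,0],[6,0,0],[9,0,0],[12,0,0],[12,0,0]],"hand":[255,255,255,255,255]}'
python3 -c "
from h import *
s=sense();print(s['wrist_torque'],s['force']);to([.5,.13,.16],84.7)"
```

```text
[-0.25628548  0.70564159  0.02264955] [-1.81365    -1.00427534 13.42767806]
t: 12.75
ee_pos: [0.5014, 0.1324, 0.1615]
eef_rot: [[0.001, -1.0, -0.013], [-0.0, -0.013, 1.0], [-1.0, -0.001, -0.0]]
force: [-1.4, -2.8, 13.7]
opening: 0.319
[-0.79194213  0.42176064 -0.12879764] [-1.37552239 -2.77155079 13.71546159]
t 12.75 ee [0.5014 0.1324 0.1615] yawz 90.73 F [-1.4 -2.8 13.7] lin [ 0.0015  0.0014 -0.0024] turn [ 6.03 -0.01  0.07]
t: 13.25
ee_pos: [0.5016, 0.1328, 0.1616]
eef_rot: [[0.002, -0.98, 0.198], [0.0, 0.198, 0.98], [-1.0, -0.002, 0.0]]
force: [-1.0, -0.8, 11.9]
opening: 0.317
[-0.36437495  0.12583583 -0.02813554] [-0.99005197 -0.78265661 11.94220487]
t 13.25 ee [0.5016 0.1328 0.1616] yawz 78.57 F [-1.  -0.8 11.9] lin [ 0.0016  0.001  -0.0031] turn [-6.13  0.02  0.1 ]
```

```bash
python3 -m handwheel '{"linear":[[0,0,0],[0,0,0],[0,0,0],[0,0,0]],"turn":[[2,0,0],[4,0,0],[6,0,0],[6,0,0]],"hand":[255,255,255,255]}'
python3 -c "
from h import *
s=sense();print(s['wrist_torque'],s['force'],np.array(s['effort'])[-1]);to([.5,.13,.16],84.7)
s,im=snap('side','s6');cv2.imwrite('pics/c6.png',cv2.resize(im['pixels'][150:270,140:260],(600,600)))"
```

```text
t: 13.65
ee_pos: [0.5013, 0.1332, 0.1616]
eef_rot: [[0.001, -0.955, 0.298], [0.0, 0.298, 0.955], [-1.0, -0.001, 0.001]]
force: [-1.6, 1.4, 13.0]
opening: 0.317
[0.22925905 0.61211013 0.46155552] [-1.55734816  1.36006179 12.96581164] -1.1627143621444702
t 13.65 ee [0.5013 0.1332 0.1616] yawz 72.67 F [-1.6  1.4 13. ] lin [ 0.0016  0.0003 -0.0034] turn [-12.03   0.04   0.07]
```

View pics/c6.png

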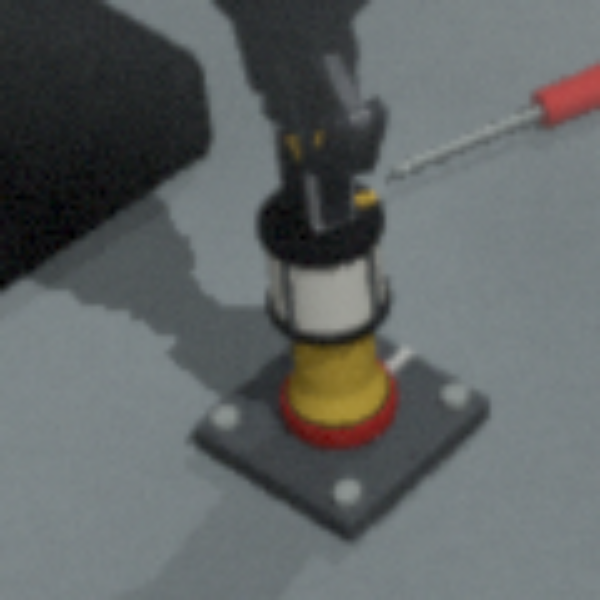

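```bash
python3 -m handwheel '{"linear":[[0,0,0],[-0.0005,0,0],[-0.001,0,0],[-0.001,0,0],[-0.001,0,0]],"turn":[[-4,0,0],[-8,0,0],[-10,0,0],[-10,0,0],[-10,0,0]],"hand":[255,255,255,255,255]}'
python3 -c "
from h import *
s=sense();print(s['wrist_torque'])"
python3 -m handwheel '{"linear":[[0,0,0],[0,0,0],[0,0,0],[0,0,0],[0,0,0]],"turn":[[0,0,0],[0,0,0],[0,0,0],[0,0,0],[0,0,0]],"hand":[100,100,100,100,100]}'
python3 -c "
from h import *
s,im=snap('wrist','w8');to([.5,.13,.16],84.7);print(sense()['opening'])"
```

```text
t: 14.2
ee_pos: [0.501, 0.1326, 0.1617]
eef_rot: [[-0.0, -0.992, 0.129], [-0.0, 0.129, 0.992], [-1.0, 0.0, -0.0]]
force: [0.6, 0.5, -1.5]
opening: 0.319
[-0.0605542  -0.03729066 -0.02249666]
t: 14.7
ee_pos: [0.501, 0.1327, 0.1618]
eef_rot: [[0.0, -0.992, 0.127], [-0.0, 0.127, 0.992], [-1.0, -0.0, -0.0]]
force: [-0.3, -0.0, 0.2]
opening: 0.61
t 14.75 ee [0.501  0.1327 0.1618] yawz 82.68 F [ 0.4 -0.4  0.1] lin [ 0.0018  0.0007 -0.0028] turn [-2.02 -0.    0.  ]
0.6057127397773066
```

View pics/w8.png

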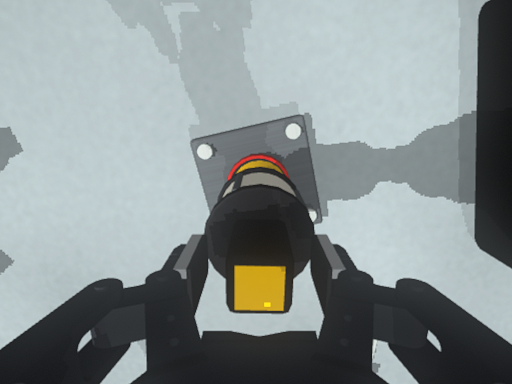

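```bash
python3 -m handwheel '{"linear":[[-0.02,0,0],[-0.05,0,0],[-0.08,0,0],[-0.08,0,0]],"turn":[[0,0,0],[0,0,0],[0,0,0],[0,0,0]],"hand":[100,100,100,100]}'
python3 -c "
from h import *
print(np.round(sense()['joint_positions'],1));to([.66,.13,.24],-7)
"
```

```text
t: 15.15
ee_pos: [0.5021, 0.1331, 0.2449]
eef_rot: [[0.005, -0.992, 0.128], [0.001, 0.128, 0.992], [-1.0, -0.004, 0.002]]
force: [0.8, -1.2, -0.3]
opening: 0.612
[-11.1  34.9 -13.1  95.5   9.7  50.5  54.6]
t 15.15 ee [0.5021 0.1331 0.2449] yawz 82.67 F [ 0.8 -1.2 -0.3] lin [ 0.0056 -0.157   0.017 ] turn [89.67  0.29  0.11]
```

```bash
python3 -m handwheel '{"linear":[[0,-0.03,0.003],[0,-0.06,0.006],[0,-0.09,0.009],[0,-0.12,0.012],[0,-0.15,0.016],[0,-0.187,0.022],[0.01,-0.187,0.022],[0.02,-0.187,0.022]],"turn":[[8,0,0],[16,0,0],[24,0,0],[32,0,0],[40,0,0],[48,0,0],[56,0,0],[64,0,0]],"hand":[100,100,100,100,100,100,100,100]}'
python3 -c "
from h import *
print(np.round(sense()['joint_positions'],1));to([.69,.132,.16],-7)
"
```

```text
t: 15.95
ee_pos: [0.6899, 0.1306, 0.2199]
eef_rot: [[-0.001, -0.314, 0.949], [-0.001, 0.949, 0.314], [-1.0, -0.0, -0.001]]
force: [0.4, 1.4, -1.6]
opening: 0.609
[-15.1  54.8   5.3  52.7  -4.5  72.8   7.6]
t 15.95 ee [0.6899 0.1306 0.2199] yawz 18.32 F [ 0.4  1.4 -1.6] lin [0.0599 0.0013 0.0006] turn [25.32 -0.05  0.04]
```

```bash
python3 -m handwheel '{"linear":[[0.02,0,0],[0.04,0,0],[0.06,0.001,0.001],[0.06,0.001,0.001],[0.06,0.001,0.001]],"turn":[[8,0,0],[16,0,0],[24,0,0],[25,0,0],[25,0,0]],"hand":[100,100,100,100,100]}'
python3 -c "
from h import *
s,im=snap('wrist','w9');to([.69,.132,.16],-7)
"
```

```text
t: 16.45
ee_pos: [0.6899, 0.132, 0.1619]
eef_rot: [[-0.0, 0.107, 0.994], [-0.001, 0.994, -0.107], [-1.0, -0.001, -0.0]]
force: [0.1, 0.1, 0.5]
opening: 0.609
t 16.5 ee [0.6902 0.132  0.1626] yawz -6.1 F [-0.6 -0.1 -0.4] lin [ 0.0026  0.     -0.0002] turn [0.9  0.05 0.01]
```

View pics/w9.png

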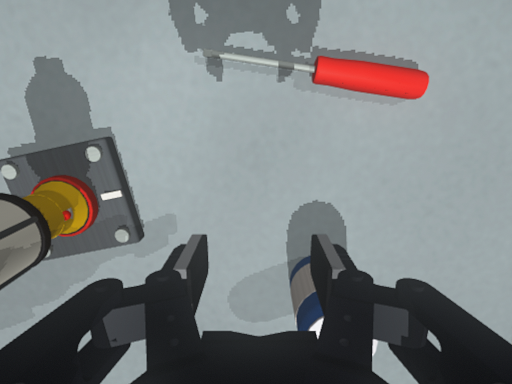

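```bash
python3 -c "
import cv2
im=cv2.imread('pics/w9.png');cv2.imwrite('pics/w9c.png',cv2.resize(im[165:255,10:130],(800,600),interpolation=cv2.INTER_CUBIC))"
```

```text
(no output)
```

View pics/w9c.png

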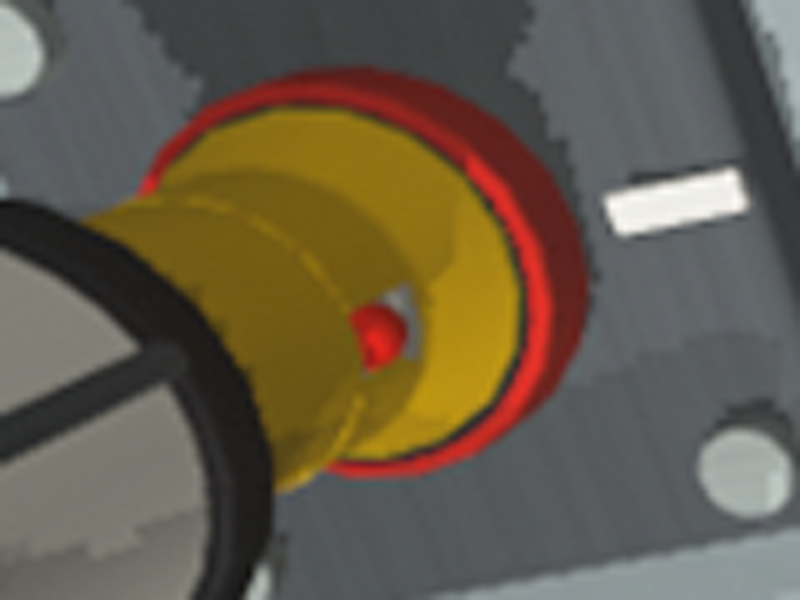

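```bash
python3 - <<'E'
from h import *
d=wcam('w9');p=d['pixels'].astype(int);b,g,r=p[...,0],p[...,1],p[...,2]
m=((r>120)&(g<70)&(b<70)).astype(np.uint8)
for a,c,k in blobs(d,m,(55,200,75,228),4):
    P=np.array([(lambda q:q[0]+q[1]*d['z_map'][y,x])(ray(d,x,y)) for y,x in np.argwhere(k)])
    rad=np.hypot(P[:,0]-.5005,P[:,1]-.132);print(a,c,P.mean(0).round(4),'r',np.percentile(rad,[0,10,50,90,100]).round(4),'z',P[:,2].min(),P[:,2].max(),np.degrees(np.arctan2(P[:,1].mean()-.132,P[:,0].mean()-.5005)))
S=get_image('side');T,=[get_image('top')]
cv2.imwrite('pics/s9.png',S['pixels']);cv2.imwrite('pics/t9.png',T['pixels'])
b,g,r=[S['pixels'][...,i].astype(int) for i in range(3)]
for a,c,k in blobs(S,((r>120)&(g>80)&(b<90)).astype(np.uint8),(150,120,260,270),6):
    q=ray(S,*c);z=np.median(S['z_map'][k]);print(a,c.round(1),(q[0]+q[1]*z).round(4))
E
```

```text
57 [ 65.85964912 215.07017544] [0.5207 0.1305 0.0561] r [0.0173 0.0191 0.0204 0.0217 0.0221] z 0.05286969531859914 0.0591347643384571 -4.311535797646761
44 [201.8 178.3] [0.4995 0.133  0.1977]
6 [212.  188.2] [0.5242 0.129  0.1534]
187 [208.9 227.3] [0.493  0.1172 0.0493]
```

View pics/s9.png

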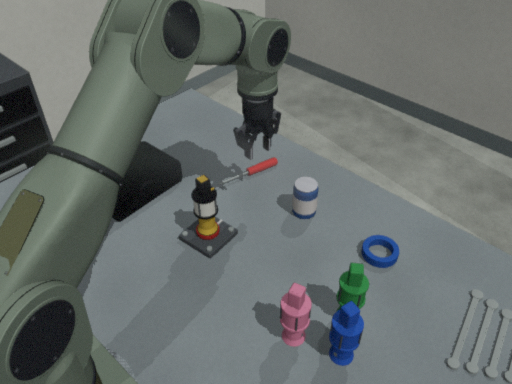

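```bash
python3 -c "
from cell import *
print(sense()['t'],sign_off())"
```

```text
the job is handed in; nothing more can be done
16.6 None
```

The yellow lamp is on the stand, seated on the red shoulder, with the red button out through the window. I handed the job in at 16.6 s, and no verdict was reported.

**What I did:** I gripped the lamp by its square grip, lifted it and turned it about 18° so the window faced the button, which I measured at about -5° in the world. I then lowered it over the stub in small steps until it touched the disc, at a height of about 33 mm. I turned it a few degrees each way, let go and backed off. The highest force I read was about 14 N, and readings came only at the end of each move.

**Last checks:**
- **Button:** the close-up shows the nose standing out through the window. Its tip is 22.1 mm from the axis, against 22.5 mm for fully out.
- **Seat and position:** the grip top is at 197.7 mm, so the underside is at about 32.7 mm on the disc. The lamp's axis is within about 1.3 mm of the stand's centre.
- **Robot and bystanders:** the arm is well clear of everything. The tin, screwdriver and tape roll show no movement; the case is partly hidden behind the arm in the last picture, but I never went near it.

**One check was ambiguous:** turning the lamp 6° either way met little resistance; clear resistance (0.46 Nm) came only at about 12° in one direction. I therefore relied on the close-up to confirm the lock. It shows the button towards one side of the window, not centred.

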